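# Dock the jack's adapter plate and lock it with its pin

## Task

Pick up the aluminium adapter plate by its handle and lower it gently and level onto the steel mounting base, without dropping it, so that both dowels come up through its two holes, its lug stands between the base's two ears and it lies flush. Then take the locking pin from its wooden rest and thread it, from either side, through ear, lug and ear until its collar rests against the ear, and let go. Leave the other things on the bench where they are.

Things in the scene. Friction and masses are not known exactly. Their poses are not given: they have to be found in the camera images.
- dock: Mounting base (mm): a dark steel slab 200 (x) x 150 (y) x 18, fixed on the bench; origin at the centre of its underside, z up. Two upright steel dowels, 10 thick, stand at (15, +-55) and rise 23 above the slab's top, the last 6 tapered. Two upright ears stand near its -x edge.
- dock_bore (a point): Centre of the base's pin bore, midway between its ears, 50 above the bench, at x = -75 of the slab's centre; axes as the base, y along the bore. The ears are 12 thick (y = 26 to 38 and -26 to -38 of this point), 30 wide in x, their tops 66 above the bench, each with a 15 hole through it along y. The dowels are at x = 90, y = +-55 of this point.
- plate_handle (a point): Centre of the bar handle of the loose aluminium adapter plate, near its centre of mass. The bar is 16 wide (x), 76 long (y), 18 tall, its centre 55 above the plate's underside, on two 10 x 10 legs at y = +-30. The dowel holes, 12.5 wide, lie at x = 0, y = +-55 of this point. Axes as the plate, z up.
- plate_lug (a point): Centre of the cross hole (16 wide, along y) in the plate's upright lug: 32 above the plate's underside, at x = -90, y = 0, z = -23 of the handle's centre. The lug is 30 (x) x 24 (y) x 48 tall. With the plate home on the dowels this point and its axes coincide with dock_bore (play about 1 each way); the lug then has 14 free to each ear.
- plate: The same plate, about 0.65 kg, 150 (x) x 140 (y) x 10 thick, lying right way up on the bench at the start, lug at its -x edge. Origin on its underside, 75 from the lug's hole towards +x; z up. Home on the base its underside is 18 above the bench.
- pin_grip (a point): Centre of the round black grip (18 thick, x = -22 to 22) of the loose steel locking pin, about 0.13 kg; x runs along the pin to its tip. Then come a collar (24 across, x = 22 to 28) and a round rod (12 thick, x = 28 to 118, the last 10 tapered to 6). At the start it lies level in a rest, its axis 50 above the bench, the grip overhanging freely.
- pin_mid (a point): Point on the axis of the pin's rod, 38 beyond the collar's face (66 from the grip's centre towards the tip); x runs along the pin to its tip. With the pin fully home from either side this point is at dock_bore.
- rest: Low wooden rest of the pin, fixed: a board 100 x 60 x 12 with two notched posts (12 thick, 36 wide, tops 54 above the bench) under the rod, at x = -30 and 30. Origin at the centre of its underside, x along the pin to its tip. The pin lifts straight up out of it.
- wrench: Bystander, to be left where it is: a steel open-ended wrench, 170 long, lying flat; origin about its middle, underneath.
- screwdriver: Bystander, to be left where it is: a screwdriver lying flat; origin underneath about its middle.
- jar: Bystander, to be left where it is: an amber jar with a steel cap, 60 across and 100 tall; origin at the centre of its underside.
- carton: Bystander, to be left where it is: a cardboard carton, 90 x 120 x 60 tall; origin at the centre of its underside.
- mug: Bystander, to be left where it is: a white mug, 80 across and 90 tall; origin at the centre of its underside.
- bearing: Bystander, to be left where it is: a steel ring, 52 across, 15 tall, lying flat; origin at the centre of its underside.
- bolt: Bystander, to be left where it is: a short plain steel bolt standing on its round head, head 22 across, 53 tall in all; not the locking pin; origin at the centre of its underside.
Things that resemble listed ones, but are neither listed nor needed, are in the scene too. Leave any green look-alike of the part that bears pin_grip alone. There is more than one size of the plate; the job needs the larger.

How it is judged:
By the outcome, as a careful person would: the job done as asked, in the order asked, and still so for the second after the job is handed in, with the robot touching nothing.
It also fails if it takes over 62 s, if anything falls off the work surface, if the arm or the gripper's body presses on something with over 40 N, if the wrist force passes 120 N, or if a joint passes its speed limit or range.

## Robot

A 7-joint arm with a two-finger parallel gripper is mounted at the origin on the work surface. World frame = base frame: x ahead of the robot, y to its left, z up, the work surface at z = 0. Lengths are in m, angles in rad, forces in N, time in s.
With the tool pointing down it reaches from about 0.4 to 0.875 m from the base axis. Payload 19.3 kg.
Tool frame: the origin (TCP) lies on the centre line of the jaws, within the pads' length; the fingertips stand manip.tcp_to_tips ahead of it and the grasp point (between the pads) lies 8 mm behind it (manip.tcp_to_tips is the distance from the TCP to the fingertips, in m); z points along the fingers, y is the direction in which the jaws open and shut (so a half turn about z gives the same grasp; the last joint's range is limited). The gripper opens to 85 mm and grips with 20 to 120 N. Pads are 22 mm wide; open, the fingers measure 114 mm over their backs; the gripper's body (76 mm by 85 mm) begins 54 mm behind the grasp point. The pads swing forward as they close: fully open they stand 13 mm farther back than shut.
Start: joints at [-1.333, 0.521, -0.036, 1.599, 0.021, 1.021, -0.113], TCP at [0.189, 0.596, 0.242] pointing down, gripper open.
Joint ranges: [-2.91, 2.91], [-0.3, 2.13], [-1.5, 1.42], [0.17, 2.43], [-1.26, 4.41], [0.16, 1.93], [-2.52, 2.52]. Speed limits (rad/s): [1.89, 1.89, 2.39, 2.39, 3.01, 3.01, 3.01].

## Interface

Orientations are given as a unit quaternion [w, x, y, z].
In Python, from rig import manip gives the robot as it stands.
- The arm moves only by the tool arm_command, never from a script. Its arguments are lists of equal length, an entry for each row: "linear": the shift along the tool's x, y, z in m, a list of three; "twist": the turn about the tool's z in degrees; "fingers": the opening, from 0 (shut) to 1 (fully open). In form: {"linear": [[x, y, z], ...], "twist": [twist, ...], "fingers": [fingers, ...]}. A call has 1 to 8 rows; each row is the pose to reach, as a shift and turn from the pose commanded when the call began, along the tool's axes at that moment; what a row does not reach only later rows make up. A row lasts 1/8 s, in which the tool goes at most 62.5 mm and 10.7 degrees, less where a joint would pass 70% of its speed; a pose out of reach is approached as far as the arm can. A call with a gripper value outside its range is refused whole. The fingers move at their own pace and stop on an object; "squeeze" is the grip in N (left out, the last holds). Time passes only in rows, so rows that repeat a pose let the fingers close. It gives the time, the measured TCP pose, the force and the opening at its end, in the units of the state.
- manip.state(): the state, without advancing time (a new reading comes with each control period).
- manip.camera(name): name is "side" or "top"; returns a dict with "pixels" (400x640x3 uint8, blue, green, red), "range_z" (400x640 float32, m along the optical axis (not along the pixel's ray), 0 where there is no reading), "camera_matrix" (3x3 intrinsics, pixels), "view" (4x4, takes a point from world to camera coordinates). Camera axes: x right, y down, z forward; pixel columns grow to the right and rows downward; lengths in m; the calibration is good to about 2 mm. A picture is of the moment at which its call begins.
- manip.close_job(): hands the job in, once; it reports no verdict.
Trained networks look in the newest picture that a camera, given by its name, has taken for a name from the list of things; names that differ only in an ending like _2 or _b are one class to them, and where a whole thing is asked for, a point or a joint stands for the part that bears it (a point fixed in the world has none). Each returns a list of dicts, best first, with "confidence" (0 to 1); they miss things now and then, are a little off and sometimes report something else, mostly with a low value. They report only what shows in the picture. A call takes as long as a camera call. They do not tell look-alikes from the thing itself.
- manip.search_frame(label, camera): "xy" ([column, row] in pixels, amid what is visible of it).
The state is a dict: "time": time; "q": joint angles; "qvel": joint speeds; "joint_efforts": joint torques, N m; "position": TCP position; "eef_rot": TCP orientation; "wrist_force": force on the tool from outside, world axes, zero at the start; "ft_torque": the same for the moment, N m; "grip_width": finger opening in m.
Only numpy, scipy, OpenCV 4.12 (cv2) and the standard library are available. Lean on these libraries where they do the work, as an engineer would, in place of code of your own. Each camera call takes 0.05 s, during which the arm holds its last target.

## Working session

There is one attempt and no reset: what is moved stays moved. The work goes in short steps, Python scripts to look and compute and a tool call to move; the robot and the scene stay as the last step left them, time stands still between calls to the robot, and variables do not carry over. Pictures are saved under pics/ and viewed, and the job is handed in when it is done.

Besides the shell and the picture viewer there is one more tool, called after ">>>" as name(argument=value, ...), one argument or row to a line, values as JSON. arm_command: Moves the arm, as the interface text tells. Its arguments: {"type":"object","properties":{"linear":{"type":"array"},"twist":{"type":"array"},"fingers":{"type":"array"},"squeeze":{"type":"number"}},"required":["linear","twist","fingers"]}

```bash
ls; mkdir -p pics
cat > h.py <<'E'
import numpy as np, cv2
from rig import manip
def shot(name,fn):
    c=manip.camera(name); cv2.imwrite('pics/'+fn,c['pixels']); np.savez('pics/'+fn+'.npz',**c); return c
def load(fn): return dict(np.load('pics/'+fn+'.npz'))
def p3(c,u,v,z=None):
    """world point at pixel: by depth, or on plane z"""
    K=c['camera_matrix'];T=np.linalg.inv(c['view'])
    r=np.array([(u-K[0,2])/K[0,0],(v-K[1,2])/K[1,1],1.])
    if z is None:
        d=c['range_z'][int(round(v)),int(round(u))]; return T[:3,:3]@(r*d)+T[:3,3]
    w=T[:3,:3]@r; return T[:3,3]+w*((z-T[2,3])/w[2])
def cloud(c):
    K=c['camera_matrix'];T=np.linalg.inv(c['view']);d=c['range_z']
    v,u=np.mgrid[:d.shape[0],:d.shape[1]]
    P=np.stack([(u-K[0,2])/K[0,0]*d,(v-K[1,2])/K[1,1]*d,d],-1)
    P=P@T[:3,:3].T+T[:3,3]; P[d==0]=np.nan
    return P
def proj(c,p):
    q=c['view'][:3,:3]@np.array(p)+c['view'][:3,3]; q=c['camera_matrix']@q; return q[:2]/q[2]
E
python3 - <<'E'
from h import *
np.set_printoptions(precision=4,suppress=True)
print(manip.tcp_to_tips, manip.state())
for n in ['top','side']:
    c=shot(n,n+'0.png'); T=np.linalg.inv(c['view']); print(n,T, c['camera_matrix'])
    for l in ['dock','dock_bore','plate_handle','plate_lug','plate','pin_grip','pin_mid','rest']:
        for r in manip.search_frame(l,n)[:4]:
            u,v=r['xy']; print(l,np.round(r['xy'],1),round(r['confidence'],2),p3(c,u,v))
E
```

```text
pics
0.011 {'time': 0.0, 'q': array([-1.3332,  0.522 , -0.0363,  1.6   ,  0.0212,  1.0211, -0.1128]), 'qvel': array([ 0.0012, -0.    ,  0.0009,  0.0002, -0.0005, -0.0012, -0.0008]), 'joint_efforts': array([ -0.0039, -92.7133,   1.9783, -36.9933,   0.0177,   0.0081,
         0.    ]), 'position': array([0.1893, 0.5953, 0.2417]), 'eef_rot': array([-0.0001,  0.1533,  0.9882, -0.0006]), 'wrist_force': array([1.0341, 0.4564, 0.3785]), 'ft_torque': array([0.0233, 0.0297, 0.0241]), 'grip_width': 0.08542801259534645}
top [[ 0.0096 -0.9851  0.1716  0.3031]
 [-0.9999 -0.0106 -0.0051 -0.0485]
 [ 0.0068 -0.1716 -0.9851  1.3657]
 [ 0.      0.      0.      1.    ]] [[388.774    0.     318.4528]
 [  0.     388.774  198.0975]
 [  0.       0.       1.    ]]
dock [291.5 191.2] 0.91 [0.5609 0.0397 0.0215]
dock_bore [293.8 190.2] 0.89 [0.5654 0.0319 0.0175]
dock_bore [211.8 202.5] 0.22 [0.5197 0.3207 0.009 ]
plate_handle [209.7 280.5] 0.91 [0.25   0.3144 0.0025]
plate_handle [212.7 205.5] 0.86 [0.5003 0.3016 0.0661]
plate_lug [211.6 280. ] 0.92 [0.252  0.3067 0.0071]
plate_lug [214.2 208.4] 0.71 [0.4924
[... 793 characters left out ...]
 [0.5725 0.0303 0.0126]
dock_bore [415.1 193.7] 0.27 [ 0.7639 -0.1606  0.0624]
plate_handle [273.3 130.4] 0.93 [0.4966 0.271  0.0315]
plate_handle [200.5 150. ] 0.86 [0.2609 0.2989 0.0053]
plate_lug [200.  151.1] 0.64 [0.2583 0.2943 0.0055]
plate [269.4 130.8] 0.94 [0.4913 0.2992 0.0086]
plate [198.  150.6] 0.78 [0.253  0.2991 0.0054]
pin_grip [387.5 287.4] 0.9 [ 0.5571 -0.3869  0.0523]
pin_grip [454.1 314.3] 0.81 [ 0.6812 -0.4967  0.0201]
pin_grip [274.7 303. ] 0.16 [ 0.2987 -0.3056  0.0205]
pin_mid [453.1 316.3] 0.85 [ 0.6779 -0.4989  0.0165]
pin_mid [390.4 286.7] 0.71 [ 0.5724 -0.3785  0.0319]
rest [369.8 284.1] 0.73 [ 0.538  -0.3403  0.0062]
rest [326.  178.4] 0.46 [0.5747 0.0228 0.0197]
```

View pics/top0.png

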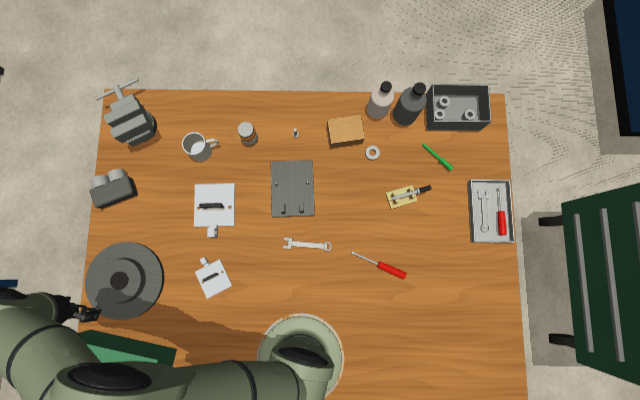

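View pics/side0.png

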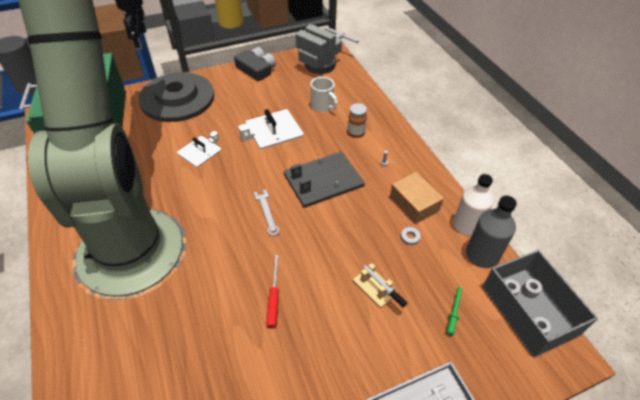

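Run:
```python
from h import *
a=load('top0.png')['pixels'];b=load('side0.png')['pixels']
def cr(im,x0,y0,w,h,s,fn): cv2.imwrite('pics/'+fn,cv2.resize(im[y0:y0+h,x0:x0+w],None,fx=s,fy=s,interpolation=cv2.INTER_CUBIC))
cr(a,170,140,160,110,5,'c_topL.png'); cr(a,350,140,130,110,6,'c_topR.png'); cr(b,230,90,160,120,5,'c_sideL.png'); cr(b,320,240,160,110,5,'c_sideR.png')
```

```text
(no output)
```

View pics/c_topL.png

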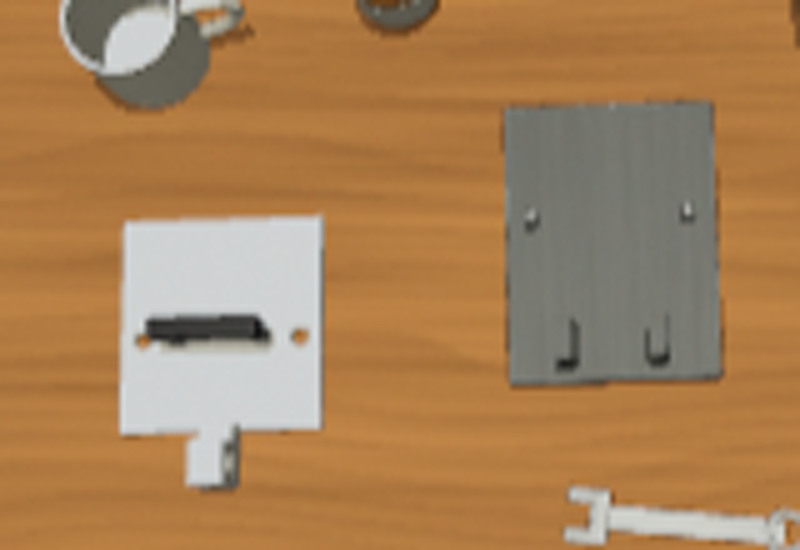

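View pics/c_topR.png

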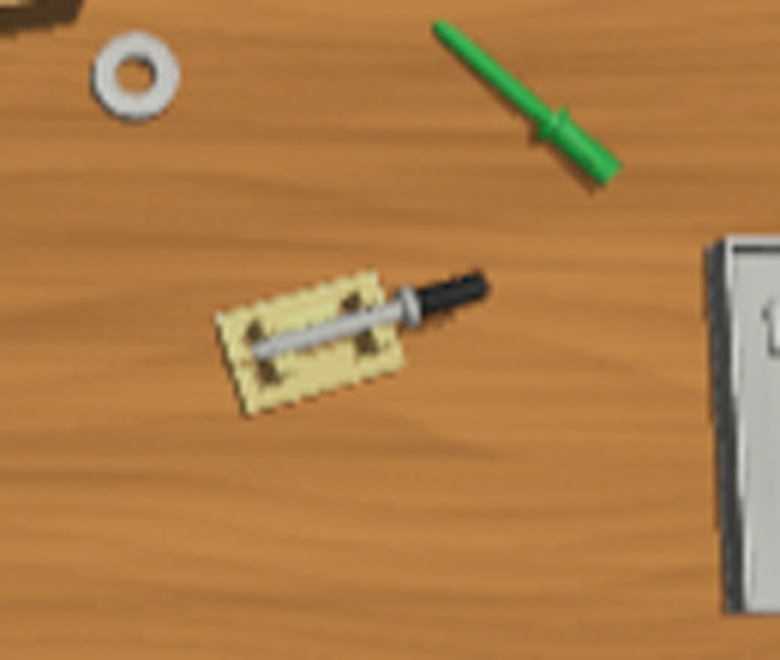

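View pics/c_sideL.png

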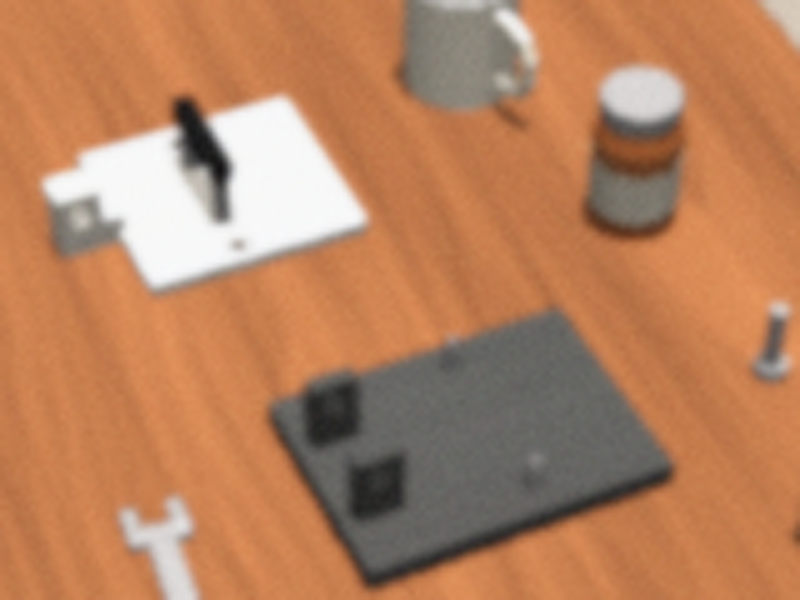

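View pics/c_sideR.png

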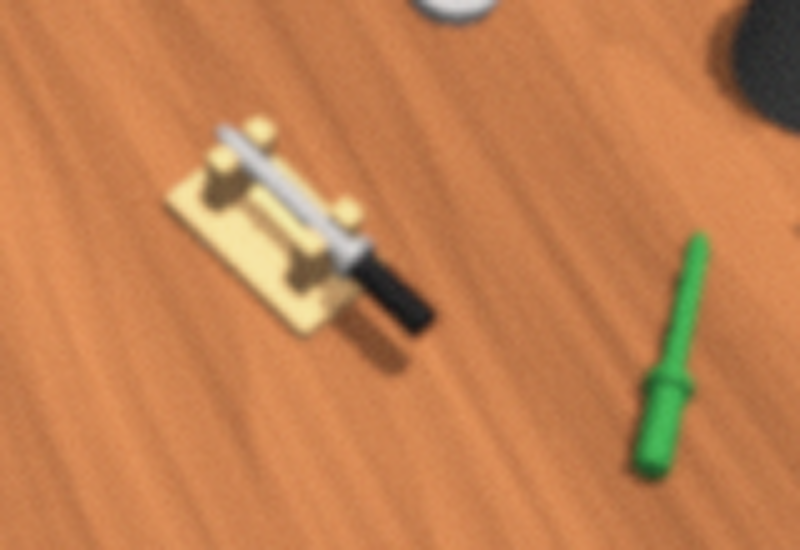

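```bash
cat > fit.py <<'E'
from h import *
from scipy.optimize import minimize
S=8
def hullmask(c,pts,shape,S=S):
    q=np.array([proj(c,p) for p in pts]); m=np.zeros((shape[0]*S,shape[1]*S),np.uint8)
    hu=cv2.convexHull(((q+0.5)*S-0.5).astype(np.float32))
    cv2.fillConvexPoly(m,np.round(hu*16).astype(np.int32),1,shift=4); return m
def box(x0,x1,y0,y1,z0,z1): return np.array([[x,y,z] for x in(x0,x1) for y in(y0,y1) for z in(z0,z1)])/1e3
def tf(p,P): 
    x,y,t=P[:3]; c,s=np.cos(t),np.sin(t); p=np.asarray(p,float).reshape(-1,3); return np.c_[c*p[:,0]-s*p[:,1]+x,s*p[:,0]+c*p[:,1]+y,p[:,2]]
def alpha(c):
    im=c['pixels'].astype(float); return im[...,2]-im[...,0]
class Fit:
    def __init__(s,c,win):
        x0,y0,x1,y1=win; s.c=dict(c); K=c['camera_matrix'].copy(); K[0,2]-=x0;K[1,2]-=y0; s.c['camera_matrix']=K
        a=alpha(c)[y0:y1,x0:x1]; s.shape=a.shape; s.a=a
    def cost(s,P,model):
        m=np.zeros((s.shape[0]*S,s.shape[1]*S),np.uint8)
        for sign,pts in model(P):
            h=hullmask(s.c,tf(pts,P),s.shape)
            if sign>0: m|=h
            else: m[h>0]=0
        m=cv2.resize(m.astype(np.float32),s.shape[::-1],interpolation=cv2.INTER_AREA)
        s.m=m
        A=np.c_[m.ravel(),1-m.ravel()]; sol,res,_,_=np.linalg.lstsq(A,s.a.ravel(),rcond=None)
        r=s.a.ravel()-A@sol; s.r=r.reshape(s.shape); return np.mean(np.abs(r)) if 0 else np.mean(np.minimum(r*r,900))
def disc(x,y,r,z): 
    t=np.linspace(0,2*np.pi,24,endpoint=False); return np.c_[x+r*np.cos(t),y+r*np.sin(t),z+0*t]/1e3
# frame: lug hole at origin xy
def plate(P):
    xa=P[3]*1e3
    return [(1,box(xa,xa+150,-70,70,0,10)),(1,box(-15,xa+1,-12,12,0,10)),(-1,disc(90,55,5.8,10)),(-1,disc(90,-55,5.8,10)),(1,box(-15,15,-12,12,0,48)),(1,box(82,98,-38,38,46,64))]
def dock(P): # origin slab centre
    return [(1,box(-100,100,-75,75,0,18)),(1,box(-90,-60,26,38,0,66)),(1,box(-90,-60,-38,-26,0,66))]
def run(fits,model,P0,st):
    f=lambda P:sum(F.cost(P,model) for F in fits)
    n=len(P0); sim=np.array([P0]+[np.array(P0)+np.eye(n)[i]*st[i] for i in range(n)])
    r=minimize(f,P0,method='Nelder-Mead',options=dict(initial_simplex=sim,xatol=1e-4,fatol=1e-3,maxiter=300)); return r.x,r.fun
E
cat > a.py <<'E'
from fit import *
np.set_printoptions(precision=4,suppress=True)
t=load('top0.png');s=load('side0.png')
# windows
ft=Fit(t,(186,176,242,242)); fs=Fit(s,(234,104,310,150))
for nm,F in(('top',[ft]),('side',[fs]),('both',[ft,fs])):
    print('plate',nm,*run(F,plate,[0.42,0.305,0.0,0.020],[.01,.01,.05,.005]))
ft=Fit(t,(262,152,324,224)); fs=Fit(s,(276,146,372,208))
for nm,F in(('top',[ft]),('side',[fs]),('both',[ft,fs])):
    x,f=run(F,dock,[0.575,0.033,0.0],[.01,.01,.05]); print('dock',nm,x,f)
    for g in(t,s): print([np.round(proj(g,q),1) for q in tf(np.array([[15,55,41],[15,-55,41],[-75,32,66],[-75,-32,66]])/1e3,x)])
E
time python3 a.py
```

```text
plate top [0.4198 0.3094 0.0409 0.0183] 44.807984128092215
plate side [0.4109 0.3072 0.0407 0.0249] 84.85612113450877
plate both [0.4119 0.3091 0.0405 0.0257] 129.49432145486136
dock top [0.5748 0.0387 0.0497] 18.13111177443415
[array([275.6, 182.6]), array([307.2, 181.4]), array([282.2, 206.8]), array([301.2, 206.1])]
[array([320.5, 156.5]), array([337. , 180.6]), array([296.2, 164.6]), array([305.3, 179.2])]
dock side [0.572  0.0375 0.0557] 71.4439357055542
[array([275.9, 183.5]), array([307.5, 182.1]), array([282.7, 207.7]), array([301.6, 206.9])]
[array([319.7, 157. ]), array([336.4, 181.1]), array([295.4, 165.2]), array([304.7, 179.9])]
dock both [0.5741 0.0386 0.0478] 95.36380819032878
[array([275.6, 182.8]), array([307.2, 181.6]), array([282.2, 207. ]), array([301.1, 206.3])]
[array([320.4, 156.5]), array([336.8, 180.7]), array([296. , 164.6]), array([305.1, 179.3])]
real	0m4.420s
user	0m4.326s
sys	0m0.331s
```

```bash
cat > ov.py <<'E'
from fit import *
def ov(c,items,win,s,fn):
    x0,y0,x1,y1=win; im=cv2.resize(c['pixels'][y0:y1,x0:x1],None,fx=s,fy=s,interpolation=cv2.INTER_CUBIC)
    for pts,col in items:
        q=np.array([proj(c,p) for p in pts]); h=cv2.convexHull(q.astype(np.float32))[:,0]
        h=(h+0.5-[x0,y0])*s-0.5
        cv2.polylines(im,[np.round(h*16).astype(np.int32)],True,col,1,cv2.LINE_AA,shift=4)
    cv2.imwrite('pics/'+fn,im)
E
python3 - <<'E'
from ov import *
t=load('top0.png');s=load('side0.png')
Pt=[0.4198,0.3094,0.0409,0.0183];Ps=[0.4109,0.3072,0.0407,0.0249]
for c,P,w,f in((t,Pt,(186,176,242,242),'ov1.png'),(s,Ps,(234,104,310,150),'ov2.png')):
    ov(c,[(tf(p,P),(0,200,0) if sg>0 else (0,0,255)) for sg,p in plate(P)],w,9,f)
E
```

```text
(no output)
```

View pics/ov1.png

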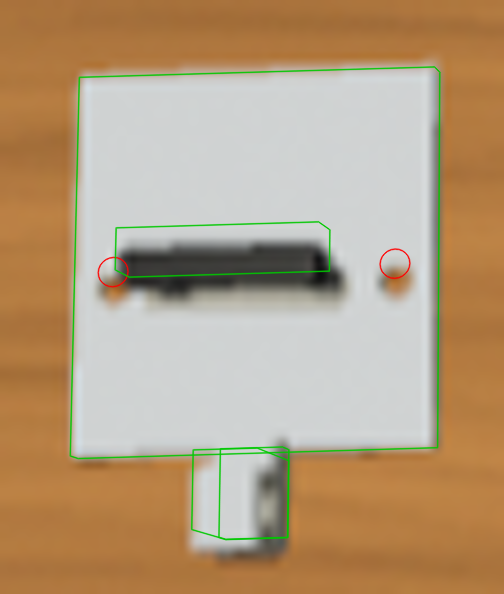

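View pics/ov2.png

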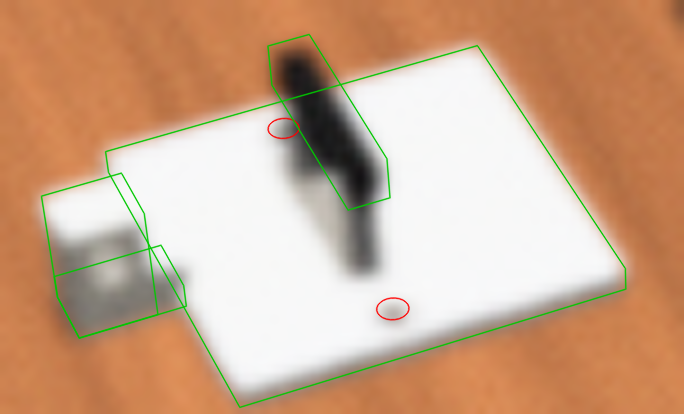

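Run:
```python
from ov import *
np.set_printoptions(precision=4,suppress=True)
t=load('top0.png');s=load('side0.png')
wt=(186,176,242,242);ws=(234,104,310,150)
ft=Fit(t,wt); fs=Fit(s,ws)
for xa in (.023,.025,.027):
  m=lambda P:plate(list(P[:3])+[xa])
  for nm,F,c,w in(('top',ft,t,wt),('side',fs,s,ws)):
    x,f=run([F],m,[0.413,0.309,0.04],[.01,.01,.05]); print(xa,nm,x,f,'handle',tf([[.09,0,.055]],x))
    if xa==.025: ov(c,[(tf(p,x),(0,200,0) if sg>0 else (0,0,255)) for sg,p in m(x)],w,9,'ov_%s.png'%nm)
```

```text
0.023 top [0.4149 0.3089 0.0433] 36.88983019089872 handle [[0.5048 0.3128 0.055 ]]
0.023 side [0.4128 0.3074 0.0401] 87.06079795790573 handle [[0.5027 0.311  0.055 ]]
0.025 top [0.4135 0.3089 0.0431] 32.945209280113325 handle [[0.5034 0.3128 0.055 ]]
0.025 side [0.4109 0.3071 0.0401] 84.76968677153452 handle [[0.5008 0.3107 0.055 ]]
0.027 top [0.4116 0.3089 0.0428] 34.54702515681335 handle [[0.5015 0.3127 0.055 ]]
0.027 side [0.4097 0.3071 0.0406] 86.49314594416016 handle [[0.4996 0.3107 0.055 ]]
```

View pics/ov_top.png

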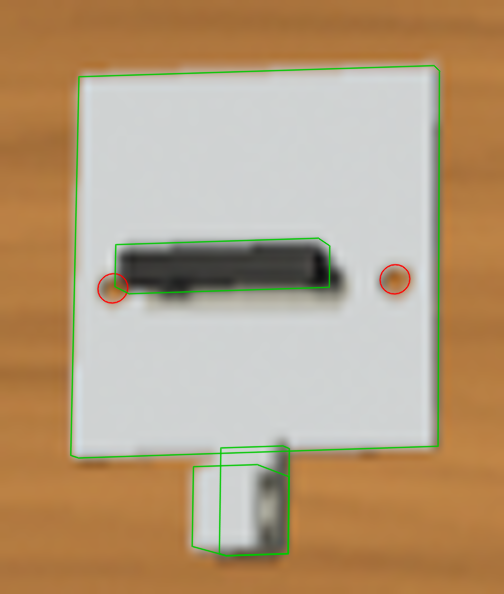

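View pics/ov_side.png

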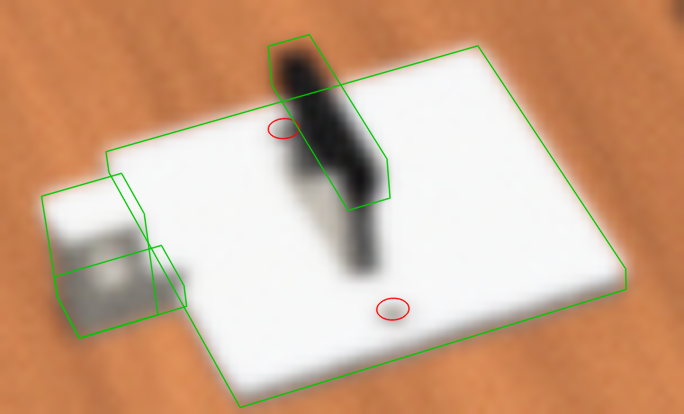

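```bash
cat > go.py <<'E'
import sys
from h import *
from scipy.spatial.transform import Rotation as R
np.set_printoptions(precision=4,suppress=True)
def go(x,y,z,yaw=None):
    s=manip.state(); w=s['eef_rot']; r=R.from_quat([w[1],w[2],w[3],w[0]]).as_matrix()
    ya=np.arctan2(r[1,1],r[0,1]); 
    tw=0 if yaw is None else -np.degrees(yaw-ya); tw=(tw+90)%180-90
    print('t',round(s['time'],2),'pos',s['position'],'toolyaw',round(ya,4),'tilt',r[:,2],'F',s['wrist_force'],'w',round(s['grip_width'],4),'q',s['q'])
    print('shift',r.T@(np.array([x,y,z])-s['position']),'twist',tw)
if __name__=='__main__': go(*map(float,sys.argv[1:]))
E
python3 go.py .502 .3117 .12 .042
```

```text
t 0.9 pos [0.1894 0.5956 0.2423] toolyaw 1.263 tilt [ 0.  0. -1.] F [-0.186  -0.0328  0.8159] w 0.0856 q [-1.3332  0.5214 -0.0363  1.5995  0.0212  1.0211 -0.1128]
shift [-0.3839 -0.1759  0.1223] twist 69.95664390808494
```

>>> arm_command(
  linear=[
    [-0.05, -0.023, 0.0],
    [-0.1, -0.046, 0.0],
    [-0.15, -0.069, 0.01],
    [-0.2, -0.092, 0.02],
    [-0.25, -0.115, 0.03],
    [-0.3, -0.138, 0.05],
    [-0.345, -0.158, 0.07],
    [-0.384, -0.176, 0.09],
  ],
  twist=[9, 18, 27, 36, 45, 54, 62, 70],
  fingers=[1, 1, 1, 1, 1, 1, 1, 1],
  squeeze=60,
)

```text
time: 1.9
position: [0.5034, 0.3102, 0.1519]
eef_rot: [0.0, 0.694, 0.72, 0.0]
wrist_force: [-0.1, 1.2, 0.4]
grip_width: 0.0858
```

```bash
python3 go.py .502 .3117 .045 .042
```

```text
t 1.9 pos [0.5034 0.3102 0.1519] toolyaw 0.0361 tilt [ 0.0006  0.0001 -1.    ] F [-0.0997  1.1519  0.4454] w 0.0858 q [-0.8519  0.5975  0.2883  1.7845 -0.2264  0.7914 -0.4149]
shift [ 0.0016 -0.0014  0.1069] twist -0.33566526347271974
```

>>> arm_command(
  linear=[
    [0.0015, -0.0015, 0.03],
    [0.0015, -0.0015, 0.06],
    [0.0015, -0.0015, 0.085],
    [0.0015, -0.0015, 0.1],
    [0.0015, -0.0015, 0.107],
    [0.0015, -0.0015, 0.107],
    [0.0015, -0.0015, 0.107],
  ],
  twist=[-0.3, -0.3, -0.3, -0.3, -0.3, -0.3, -0.3],
  fingers=[1, 1, 1, 1, 1, 0.6, 0.4],
)

```text
time: 2.78
position: [0.5008, 0.3132, 0.0461]
eef_rot: [0.0, 0.691, 0.723, 0.001]
wrist_force: [-0.6, 0.7, 0.3]
grip_width: 0.0518
```

```bash
python3 go.py .502 .3117 .045 .042; python3 -c "
from h import *
shot('side','side1.png'); c=shot('top','top1.png'); a=load('side1.png')['pixels']
cv2.imwrite('pics/c1.png',np.hstack([cv2.resize(a[80:180,220:320],None,fx=4,fy=4),cv2.resize(c['pixels'][160:260,160:260],None,fx=4,fy=4)]))"
```

```text
t 2.77 pos [0.5008 0.3132 0.0461] toolyaw 0.0464 tilt [ 0.0009  0.0007 -1.    ] F [-0.5538  0.7047  0.3436] w 0.0518 q [-0.8125  0.7522  0.223   1.8305 -0.2759  0.5879 -0.3707]
shift [-0.0016  0.0011  0.0011] twist 0.25287613586338864
```

View pics/c1.png

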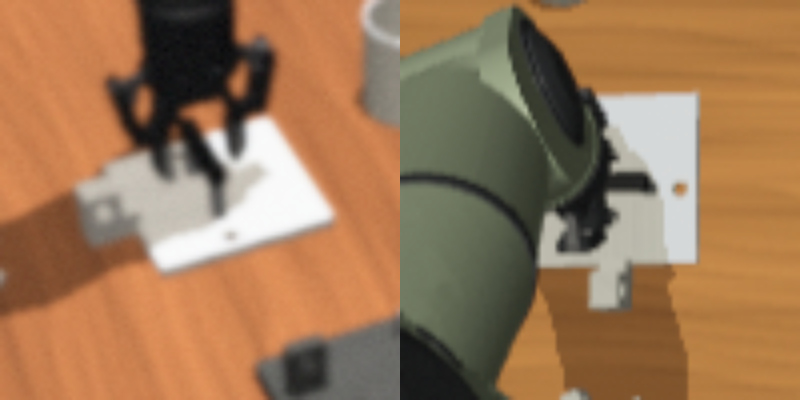

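>>> arm_command(
  linear=[
    [-0.001, 0.001, 0.001],
    [-0.001, 0.001, 0.001],
    [-0.001, 0.001, 0.001],
    [-0.001, 0.001, 0.001],
    [-0.001, 0.001, 0.001],
    [-0.001, 0.001, 0.001],
  ],
  twist=[0, 0, 0, 0, 0, 0],
  fingers=[0.3, 0.2, 0, 0, 0, 0],
  squeeze=80,
)

```text
time: 3.62
position: [0.502, 0.312, 0.0447]
eef_rot: [0.0, 0.691, 0.723, 0.0]
wrist_force: [2.2, -1.4, 4.8]
grip_width: 0.0151
```

```bash
python3 go.py .502 .3117 .045 .042
```

```text
t 3.62 pos [0.502  0.312  0.0447] toolyaw 0.046 tilt [ 0.0009  0.0003 -1.    ] F [ 2.2262 -1.3772  4.8387] w 0.0151 q [-0.8091  0.7549  0.2223  1.8297 -0.276   0.5862 -0.3684]
shift [-0.0003 -0.     -0.0003] twist 0.23097648498216472
```

>>> arm_command(
  linear=[
    [0, 0, -0.005],
    [0, 0, -0.015],
    [0, 0, -0.03],
    [0, 0, -0.05],
    [0, 0, -0.07],
    [0, 0, -0.09],
    [0, 0, -0.1],
    [0, 0, -0.1],
  ],
  twist=[0, 0, 0, 0, 0, 0, 0, 0],
  fingers=[0, 0, 0, 0, 0, 0, 0, 0],
)

```text
time: 4.62
position: [0.5016, 0.3122, 0.145]
eef_rot: [0.0, 0.69, 0.723, 0.001]
wrist_force: [-0.5, 0.4, -7.9]
grip_width: 0.015
```

```bash
python3 go.py .5884 .0388 .16 .05; python3 -c "
from h import *
shot('side','side2.png'); c=shot('top','top2.png'); a=load('side2.png')['pixels']
cv2.imwrite('pics/c2.png',np.hstack([cv2.resize(a[60:160,220:320],None,fx=4,fy=4),cv2.resize(c['pixels'][160:260,160:260],None,fx=4,fy=4)]))"
```

```text
t 4.62 pos [0.5016 0.3122 0.145 ] toolyaw 0.0466 tilt [ 0.0009  0.0008 -1.    ] F [-0.5146  0.3536 -7.9024] w 0.015 q [-0.8529  0.6058  0.2833  1.7904 -0.2293  0.7763 -0.4065]
shift [-0.2772  0.0739 -0.0151] twist -0.19352434716653022
```

View pics/c2.png

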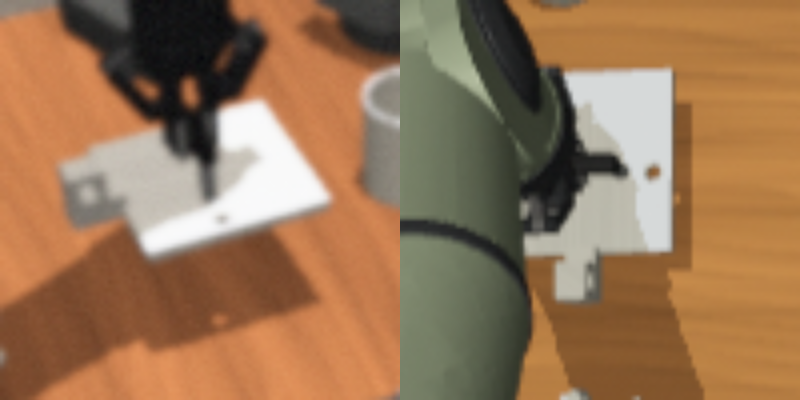

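>>> arm_command(
  linear=[
    [-0.03, 0.008, -0.003],
    [-0.07, 0.019, -0.008],
    [-0.12, 0.032, -0.015],
    [-0.17, 0.045, -0.015],
    [-0.22, 0.059, -0.015],
    [-0.255, 0.068, -0.015],
    [-0.277, 0.074, -0.015],
    [-0.277, 0.074, -0.015],
  ],
  twist=[-0.3, -0.3, -0.3, -0.3, -0.3, -0.3, -0.3, -0.3],
  fingers=[0, 0, 0, 0, 0, 0, 0, 0],
)

```text
time: 5.72
position: [0.5882, 0.0364, 0.1585]
eef_rot: [0.0, 0.69, 0.724, -0.001]
wrist_force: [-0.1, 0.5, -7.9]
grip_width: 0.0149
```

>>> arm_command(
  linear=[
    [0, 0, 0.01],
    [0, 0, 0.03],
    [0, 0, 0.04],
    [0, 0, 0.04],
    [0, 0, 0.04],
  ],
  twist=[0, 0, 0, 0, 0],
  fingers=[0, 0, 0, 0, 0],
)

```text
time: 6.35
position: [0.5885, 0.0389, 0.1197]
eef_rot: [0.0, 0.689, 0.725, 0.0]
wrist_force: [-1.0, 0.8, -7.1]
grip_width: 0.0149
```

```bash
python3 go.py .5883 .0391 .09 .052; python3 -c "
from h import *
shot('side','side3.png'); c=shot('top','top3.png'); a=load('side3.png')['pixels']
cv2.imwrite('pics/c3.png',np.hstack([cv2.resize(a[100:220,270:390],None,fx=3.33,fy=3.33,interpolation=cv2.INTER_CUBIC),cv2.resize(c['pixels'][130:250,240:360],None,fx=3.33,fy=3.33,interpolation=cv2.INTER_CUBIC)]))"
```

```text
t 6.35 pos [0.5885 0.0389 0.1197] toolyaw 0.0519 tilt [ 0.0005  0.     -1.    ] F [-0.9699  0.7538 -7.1472] w 0.0149 q [-0.3481  0.6393  0.2629  1.8071 -0.2359  0.7253  0.0943]
shift [ 0.0002 -0.0002  0.0297] twist -0.007086979383245762
```

View pics/c3.png

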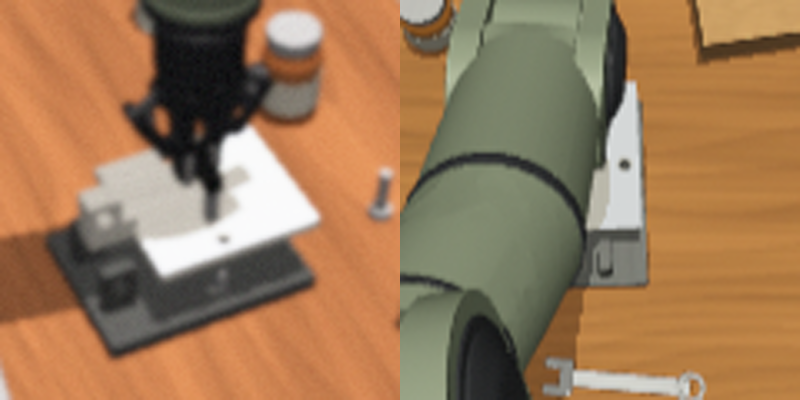

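>>> arm_command(
  linear=[
    [0, 0, 0.012],
    [0, 0, 0.025],
    [0, 0, 0.031],
    [0, 0, 0.034],
    [0, 0, 0.036],
    [0, 0, 0.038],
    [0, 0, 0.04],
    [0, 0, 0.04],
  ],
  twist=[0, 0, 0, 0, 0, 0, 0, 0],
  fingers=[0, 0, 0, 0, 0, 0, 0, 0],
)

```text
time: 7.45
position: [0.5883, 0.0388, 0.0793]
eef_rot: [0.0, 0.689, 0.725, 0.0]
wrist_force: [0.8, 0.4, -7.1]
grip_width: 0.0146
```

```bash
python3 go.py .5883 .0391 .0627 .052; python3 -c "
from h import *
shot('side','side4.png'); c=shot('top','top4.png'); a=load('side4.png')['pixels']
cv2.imwrite('pics/c4.png',np.hstack([cv2.resize(a[120:210,285:375],None,fx=4.44,fy=4.44,interpolation=cv2.INTER_CUBIC),cv2.resize(c['pixels'][150:210,280:340],None,fx=6.66,fy=6.66,interpolation=cv2.INTER_CUBIC)]))"
```

```text
t 7.45 pos [0.5883 0.0388 0.0793] toolyaw 0.0517 tilt [ 0.0001 -0.     -1.    ] F [ 0.81    0.3755 -7.0607] w 0.0146 q [-0.331   0.699   0.2391  1.8242 -0.2551  0.6482  0.1101]
shift [0.0003 0.     0.0166] twist -0.01627360395649191
```

View pics/c4.png

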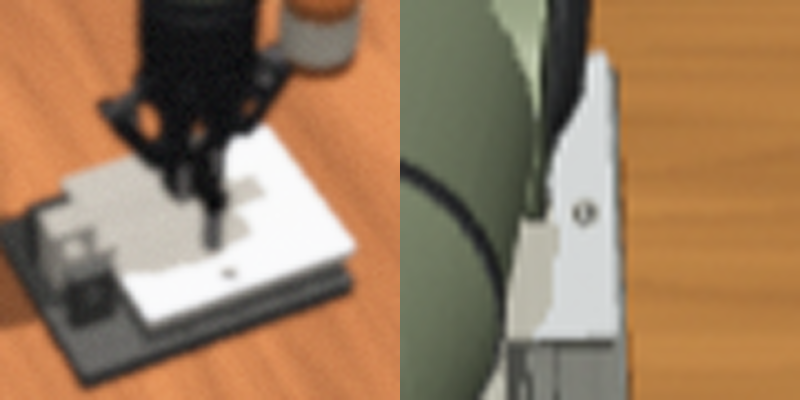

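>>> arm_command(
  linear=[
    [0, 0, 0.003],
    [0, 0, 0.006],
    [0, 0, 0.009],
    [0, 0, 0.012],
    [0, 0, 0.014],
    [0, 0, 0.015],
    [0, 0, 0.016],
    [0, 0, 0.016],
  ],
  twist=[0, 0, 0, 0, 0, 0, 0, 0],
  fingers=[0, 0, 0, 0, 0, 0, 0, 0],
)

```text
time: 8.55
position: [0.5883, 0.0388, 0.0633]
eef_rot: [0.0, 0.689, 0.725, 0.0]
wrist_force: [1.0, 0.1, -7.7]
grip_width: 0.0151
```

```bash
python3 go.py .5883 .0391 .0627 .052
```

```text
t 8.55 pos [0.5883 0.0388 0.0633] toolyaw 0.0517 tilt [ 0.0001  0.     -1.    ] F [ 1.0237  0.078  -7.7106] w 0.0151 q [-0.324   0.7236  0.229   1.8289 -0.2623  0.6184  0.1161]
shift [0.0003 0.     0.0006] twist -0.01532473227619846
```

>>> arm_command(
  linear=[
    [0, 0, 0.0005],
    [0, 0, 0.001],
    [0, 0, 0.0015],
    [0, 0, 0.0015],
  ],
  twist=[0, 0, 0, 0],
  fingers=[0, 0, 0, 0],
)

```text
time: 9.05
position: [0.5884, 0.0388, 0.0627]
eef_rot: [0.0, 0.689, 0.725, 0.0]
wrist_force: [-4.2, 1.6, 12.3]
grip_width: 0.0147
```

>>> arm_command(
  linear=[
    [0, 0, -0.0005],
    [0, 0, -0.0005],
    [0, 0, -0.0005],
    [0, 0, -0.0005],
  ],
  twist=[0, 0, 0, 0],
  fingers=[0.25, 0.4, 0.5, 0.5],
)

```text
time: 9.55
position: [0.5883, 0.0387, 0.0622]
eef_rot: [0.0, 0.689, 0.725, -0.0]
wrist_force: [0.2, 0.3, -1.0]
grip_width: 0.0427
```

```bash
python3 go.py .5883 .0391 .16 .052
```

```text
t 9.55 pos [0.5883 0.0387 0.0622] toolyaw 0.0517 tilt [-0.     -0.0001 -1.    ] F [ 0.2392  0.3153 -1.0357] w 0.0427 q [-0.3235  0.7252  0.2285  1.8292 -0.2627  0.6167  0.1164]
shift [ 0.0004  0.0001 -0.0978] twist -0.019381721499286186
```

>>> arm_command(
  linear=[
    [0, 0, -0.01],
    [0, 0, -0.03],
    [0, 0, -0.06],
    [0, 0, -0.1],
    [0, 0, -0.13],
    [0.05, 0, -0.15],
    [0.11, 0, -0.15],
    [0.17, 0, -0.15],
  ],
  twist=[0, 0, 0, 0, 0, 0, 0, 0],
  fingers=[0.6, 0.6, 0.7, 1, 1, 1, 1, 1],
)

```text
time: 10.55
position: [0.5794, 0.2102, 0.2135]
eef_rot: [0.0, 0.689, 0.725, 0.001]
wrist_force: [0.9, -0.4, 0.9]
grip_width: 0.0854
```

Run:
```python
from ov import *
np.set_printoptions(precision=4,suppress=True,linewidth=200)
print(manip.state()['position'])
t=load('top0.png');s=load('side0.png')
def cyl(x0,x1,r,n=16,r1=None):
    a=np.linspace(0,2*np.pi,n,endpoint=False); r1=r if r1 is None else r1
    return np.vstack([np.c_[0*a+x,q*np.cos(a),50+q*np.sin(a)] for x,q in((x0,r),(x1,r1))])/1e3
grip,col,rod,tip=cyl(-22,22,9),cyl(22,28,12),cyl(28,108,6),cyl(108,118,6,r1=3)
class PF(Fit):
    def cost(s,P):
        im=s.im; cols=[]
        def mk(l):
            m=np.zeros((s.shape[0]*S,s.shape[1]*S),np.uint8)
            for p in l: m|=hullmask(s.c,tf(p,P),s.shape)
            return m
        b=np.array(P[:2])
        base=mk([box(73-50,73+50,-30,30,0,12)]) if 0 else None
        g=mk([grip]); r=mk([col,rod,tip])&(1-g)
        g,r=[cv2.resize(k.astype(np.float32),s.shape[::-1],interpolation=cv2.INTER_AREA) for k in(g,r)]
        # background: per-pixel board mask given
        bd=s.bd*(1-g-r); w=1-g-r-bd
        A=np.stack([g,r,bd,w],-1).reshape(-1,4)
        I=im.reshape(-1,3); sol=np.linalg.lstsq(A,I,rcond=None)[0]; s.sol=sol
        R=I-A@sol; return np.mean(np.minimum((R**2).sum(1),4000))
def mkfit(c,win):
    F=PF(c,win); x0,y0,x1,y1=win; F.im=c['pixels'][y0:y1,x0:x1].astype(float); return F
wins=((t,(382,178,436,214)),(s,(346,256,412,312)))
def board(P,off):
    return tf(box(off-50,off+50,-30,30,0,12),P)
for nm,(c,w) in zip(('top','side'),wins):
    F=mkfit(c,w)
    def f(P):
        m=hullmask(F.c,board(P,P[3]*1e3),F.shape); F.bd=cv2.resize(m.astype(np.float32),F.shape[::-1],interpolation=cv2.INTER_AREA)
        return F.cost(P)
    # initial: grip centre
    best=None
    for yaw in (1.7,1.85,2.0):
        P0=np.array([0.56,-0.43,yaw,0.075])
        P0[:2]=np.array([.538,-.343])-0.075*np.array([np.cos(yaw),np.sin(yaw)])
        sim=np.array([P0]+[P0+np.eye(4)[i]*[.01,.01,.08,.01][i] for i in range(4)])
        r=minimize(f,P0,method='Nelder-Mead',options=dict(initial_simplex=sim,xatol=1e-4,fatol=1e-2,maxiter=500))
        if best is None or r.fun<best.fun: best=r
    print(nm,best.x,best.fun); f(best.x); print(F.sol)
    P=best.x
    ov(c,[(tf(p,P),(0,255,0)) for p in(grip,col,rod,tip)]+[(board(P,P[3]*1e3),(255,0,0))],w,9,'ovp_%s.png'%nm)
```

```text
[0.5794 0.2102 0.2135]
top [ 0.5689 -0.4196  1.848   0.0715] 560.490255195687
[[ 53.4619  59.5113  65.8608]
 [152.5053 161.9422 163.2697]
 [114.817  170.9499 184.7749]
 [ 64.389  122.067  178.5614]]
side [ 0.5666 -0.4206  1.8375  0.0763] 912.5269906522984
[[ 40.1772  47.0095  60.8645]
 [176.4443 187.4625 197.2575]
 [121.7101 174.5068 203.05  ]
 [ 77.2402 124.6163 196.6882]]
```

View pics/ovp_top.png

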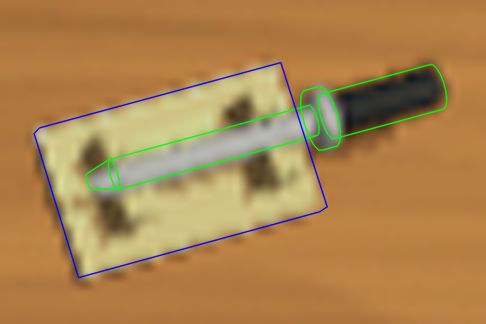

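View pics/ovp_side.png

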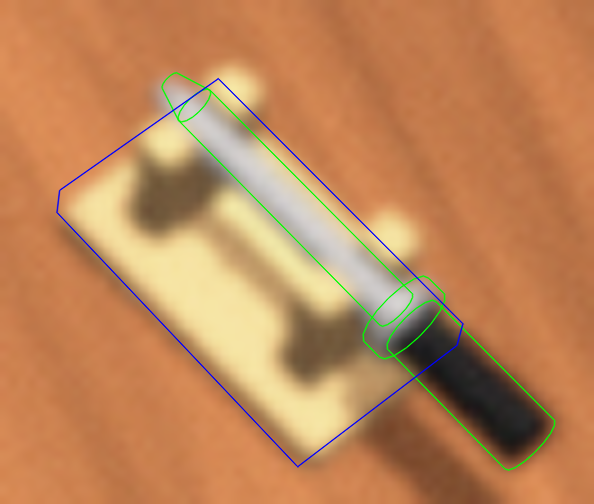

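```bash
python3 go.py .5678 -.4201 .14 .272; python3 -c "
from h import *
shot('side','side5.png'); c=shot('top','top5.png'); a=load('side5.png')['pixels']
cv2.imwrite('pics/c5.png',np.hstack([cv2.resize(a[120:210,285:375],None,fx=4.44,fy=4.44,interpolation=cv2.INTER_CUBIC),cv2.resize(c['pixels'][150:230,250:330],None,fx=5,fy=5,interpolation=cv2.INTER_CUBIC)]))"
```

```text
t 10.55 pos [0.5794 0.2102 0.2135] toolyaw 0.0511 tilt [ 0.0012  0.0006 -1.    ] F [ 0.8966 -0.3958  0.8936] w 0.0854 q [-0.6456  0.5563  0.2984  1.6669 -0.1927  0.9461 -0.2255]
shift [-0.6289 -0.0438  0.0731] twist -12.655392294168863
```

View pics/c5.png

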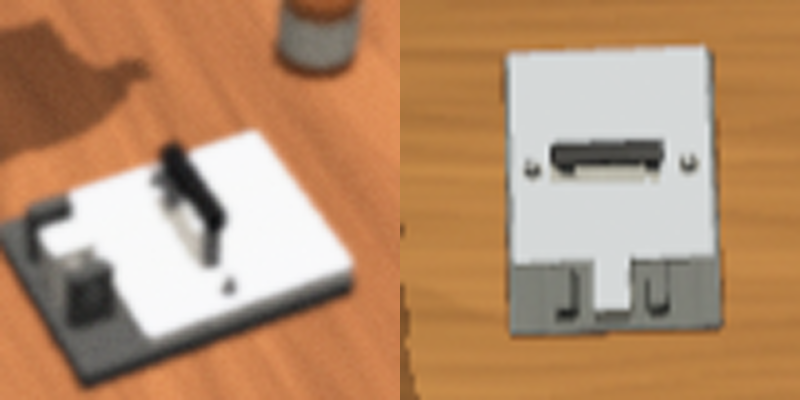

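>>> arm_command(
  linear=[
    [-0.04, -0.003, 0],
    [-0.1, -0.007, 0],
    [-0.16, -0.011, 0],
    [-0.22, -0.015, 0],
    [-0.28, -0.019, 0],
    [-0.34, -0.024, 0],
    [-0.4, -0.028, 0],
    [-0.46, -0.032, 0],
  ],
  twist=[0, -2, -4, -6, -8, -10, -12, -12.7],
  fingers=[1, 1, 1, 1, 1, 1, 1, 1],
)

```text
time: 11.65
position: [0.5709, -0.2547, 0.2131]
eef_rot: [0.0, 0.604, 0.797, 0.0]
wrist_force: [1.4, -0.1, -0.2]
grip_width: 0.0853
```

```bash
python3 go.py .5678 -.4201 .12 .272
```

```text
t 11.65 pos [ 0.5709 -0.2547  0.2131] toolyaw 0.2741 tilt [ 0.0007 -0.0001 -1.    ] F [ 1.3774 -0.0877 -0.25  ] w 0.0853 q [ 0.1402  0.5684  0.2769  1.6413 -0.1812  0.9565  0.7545]
shift [-0.1584 -0.0478  0.0931] twist 0.12241709470123396
```

>>> arm_command(
  linear=[
    [-0.05, -0.015, 0],
    [-0.1, -0.03, 0.02],
    [-0.14, -0.042, 0.05],
    [-0.158, -0.048, 0.08],
    [-0.158, -0.048, 0.093],
    [-0.158, -0.048, 0.093],
  ],
  twist=[0, 0, 0, 0, 0, 0],
  fingers=[1, 1, 1, 1, 1, 1],
)

```text
time: 12.4
position: [0.5678, -0.4166, 0.1191]
eef_rot: [-0.001, 0.604, 0.797, 0.0]
wrist_force: [0.2, 1.0, -0.1]
grip_width: 0.0853
```

```bash
python3 go.py .5678 -.4201 .042 .272
```

```text
t 12.4 pos [ 0.5678 -0.4166  0.1191] toolyaw 0.274 tilt [-0.0007  0.001  -1.    ] F [ 0.2138  0.9833 -0.1306] w 0.0853 q [ 0.4032  0.7972  0.2478  1.4709 -0.226   0.9027  0.9938]
shift [-0.0034 -0.0009  0.0771] twist 0.1123738652916586
```

>>> arm_command(
  linear=[
    [-0.001, 0, 0.03],
    [-0.001, 0, 0.055],
    [-0.001, 0, 0.07],
    [-0.001, 0, 0.077],
    [-0.001, 0, 0.077],
    [-0.001, 0, 0.077],
  ],
  twist=[0, 0, 0, 0, 0, 0],
  fingers=[1, 1, 1, 1, 0.7, 0.5],
)

```text
time: 13.15
position: [0.5684, -0.4188, 0.0433]
eef_rot: [0.001, 0.604, 0.797, 0.0]
wrist_force: [-0.1, -0.2, 0.5]
grip_width: 0.0516
```

```bash
python3 go.py .5678 -.4201 .042 .272; python3 -c "
from h import *
shot('side','side6.png'); c=shot('top','top6.png'); a=load('side6.png')['pixels']
cv2.imwrite('pics/c6.png',np.hstack([cv2.resize(a[240:330,340:430],None,fx=4.44,fy=4.44,interpolation=cv2.INTER_CUBIC),cv2.resize(c['pixels'][150:230,370:450],None,fx=5,fy=5,interpolation=cv2.INTER_CUBIC)]))"
```

```text
t 13.15 pos [ 0.5684 -0.4188  0.0433] toolyaw 0.2734 tilt [ 0.001  -0.0007 -1.    ] F [-0.0991 -0.1939  0.5359] w 0.0516 q [ 0.4202  0.8938  0.2217  1.493  -0.2458  0.781   1.01  ]
shift [-0.001  -0.0009  0.0013] twist 0.08031296055291648
```

View pics/c6.png

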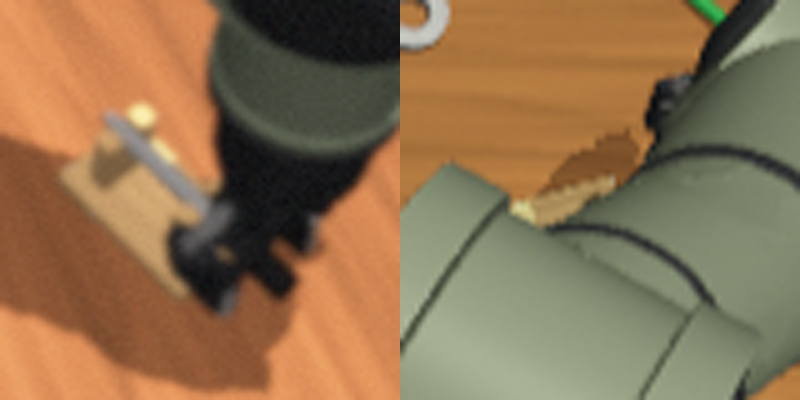

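>>> arm_command(
  linear=[
    [0, -0.0005, 0.001],
    [0, -0.0005, 0.001],
    [0, -0.0005, 0.001],
    [0, -0.0005, 0.001],
    [0, -0.0005, 0.001],
  ],
  twist=[0, 0, 0, 0, 0],
  fingers=[0.3, 0.22, 0, 0, 0],
  squeeze=60,
)

```text
time: 13.88
position: [0.5676, -0.4188, 0.0414]
eef_rot: [0.0, 0.604, 0.797, -0.0]
wrist_force: [0.8, -0.8, 1.6]
grip_width: 0.0161
```

```bash
python3 go.py .5678 -.4201 .042 .272
```

```text
t 13.88 pos [ 0.5676 -0.4188  0.0414] toolyaw 0.2734 tilt [ 0.0001 -0.0001 -1.    ] F [ 0.781  -0.7842  1.6312] w 0.0161 q [ 0.4211  0.8957  0.221   1.4946 -0.2461  0.7785  1.0109]
shift [-0.0013 -0.0001 -0.0006] twist 0.0779051497076324
```

>>> arm_command(
  linear=[
    [0, 0, -0.005],
    [0, 0, -0.015],
    [0, 0, -0.03],
    [0, 0, -0.05],
    [0, 0, -0.07],
    [0, 0, -0.08],
    [0, 0, -0.08],
  ],
  twist=[0, 0, 0, 0, 0, 0, 0],
  fingers=[0, 0, 0, 0, 0, 0, 0],
)

```text
time: 14.75
position: [0.5678, -0.4189, 0.1222]
eef_rot: [0.001, 0.604, 0.797, 0.0]
wrist_force: [0.8, 0.2, -2.0]
grip_width: 0.0162
```

```bash
python3 go.py .505 -.115 .13 .051; python3 -c "
from h import *
shot('side','side7.png'); c=shot('top','top7.png'); a=load('side7.png')['pixels']
cv2.imwrite('pics/c7.png',np.hstack([cv2.resize(a[230:320,340:430],None,fx=4.44,fy=4.44,interpolation=cv2.INTER_CUBIC),cv2.resize(c['pixels'][150:230,370:450],None,fx=5,fy=5,interpolation=cv2.INTER_CUBIC)]))"
```

```text
t 14.75 pos [ 0.5678 -0.4189  0.1222] toolyaw 0.2734 tilt [ 0.0011 -0.0007 -1.    ] F [ 0.8168  0.1993 -1.9553] w 0.0162 q [ 0.4049  0.7946  0.2495  1.4673 -0.2257  0.9066  0.9953]
shift [ 0.3095  0.0216 -0.008 ] twist 12.742902459343128
```

View pics/c7.png

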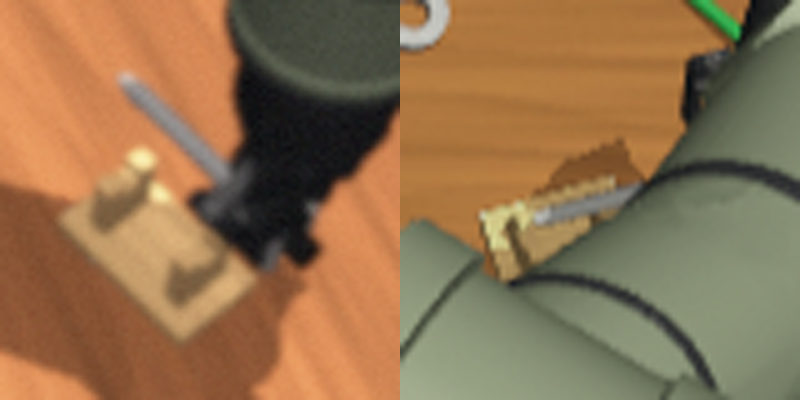

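```bash
python3 go.py .5074 -.1416 .122 .051
```

```text
t 14.85 pos [ 0.5673 -0.4185  0.1208] toolyaw 0.2735 tilt [-0.0006  0.0004 -1.    ] F [ 0.3908  0.0311 -2.1658] w 0.016 q [ 0.405   0.7962  0.249   1.4682 -0.2257  0.9061  0.9954]
shift [ 0.2828  0.0171 -0.001 ] twist 12.746324484171609
```

>>> arm_command(
  linear=[
    [0.03, 0.002, 0],
    [0.08, 0.005, 0],
    [0.13, 0.008, 0],
    [0.18, 0.011, 0],
    [0.23, 0.014, 0],
    [0.265, 0.016, 0],
    [0.283, 0.017, 0],
    [0.283, 0.017, 0],
  ],
  twist=[1, 3, 6, 9, 11, 12.7, 12.7, 12.7],
  fingers=[0, 0, 0, 0, 0, 0, 0, 0],
)

```text
time: 15.85
position: [0.5075, -0.141, 0.1211]
eef_rot: [-0.0, 0.688, 0.726, -0.0]
wrist_force: [-0.2, -0.1, -0.6]
grip_width: 0.0164
```

```bash
python3 go.py .5074 -.1416 .0414 .051
```

```text
t 15.85 pos [ 0.5075 -0.141   0.1211] toolyaw 0.0537 tilt [-0.0004  0.0001 -1.    ] F [-0.1907 -0.0579 -0.6132] w 0.0164 q [-0.0761  0.5652  0.3206  1.9736 -0.2841  0.6462  0.4801]
shift [-0.0006 -0.0001  0.0797] twist 0.15278085982569678
```

>>> arm_command(
  linear=[
    [0, 0, 0.02],
    [0, 0, 0.045],
    [0, 0, 0.065],
    [0, 0, 0.076],
    [0, 0, 0.08],
    [0, 0, 0.08],
  ],
  twist=[0.1, 0.1, 0.1, 0.1, 0.1, 0.1],
  fingers=[0, 0, 0, 0, 0, 0],
)

```text
time: 16.6
position: [0.5076, -0.142, 0.0415]
eef_rot: [0.0, 0.689, 0.724, 0.0]
wrist_force: [0.5, -0.0, -1.2]
grip_width: 0.0164
```

```bash
python3 go.py .5074 -.1416 .0414 .051;  python3 -c "
from h import *
shot('side','side8.png'); c=shot('top','top8.png'); a=load('side8.png')['pixels']
cv2.imwrite('pics/c8.png',np.hstack([cv2.resize(a[140:240,270:370],None,fx=4,fy=4,interpolation=cv2.INTER_CUBIC),cv2.resize(c['pixels'][150:250,270:370],None,fx=4,fy=4,interpolation=cv2.INTER_CUBIC)]))"
```

```text
t 16.6 pos [ 0.5076 -0.142   0.0415] toolyaw 0.0496 tilt [ 0.0002 -0.0002 -1.    ] F [ 0.542  -0.0365 -1.2303] w 0.0164 q [-0.0171  0.6997  0.2446  2.0005 -0.3439  0.4804  0.5288]
shift [ 0.0005 -0.0002  0.0001] twist -0.0794580297598344
```

View pics/c8.png

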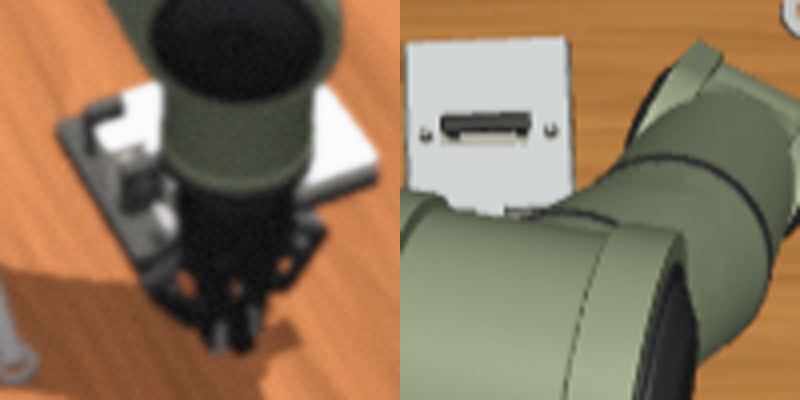

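Run:
```python
from ov import *
def cyl(x0,x1,r,r1=None,zc=0,n=16):
    a=np.linspace(0,2*np.pi,n,endpoint=False); r1=r if r1 is None else r1
    return np.vstack([np.c_[0*a+x,q*np.cos(a),zc+q*np.sin(a)] for x,q in((x0,r),(x1,r1))])/1e3
out=[]
for nm,w,s,dx in(('side7.png',(340,230,430,320),4.44,(-.0012,-.001)),('top7.png',(385,170,425,210),10,(.0012,.001))):
    c=load(nm); P=[.5678+.0003+dx[0],-.4189-.0013+dx[1],.2734+np.pi/2]
    z=(.1222+.0086)*1e3
    ov(c,[(tf(cyl(*k,zc=z),P),(0,255,0)) for k in((-22,22,9),(22,28,12),(28,108,6),(108,118,6,3))],w,s,'p7_'+nm); out.append(cv2.imread('pics/p7_'+nm)[:398,:399])
cv2.imwrite('pics/p7.png',np.hstack(out))
```

```text
(no output)
```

View pics/p7.png

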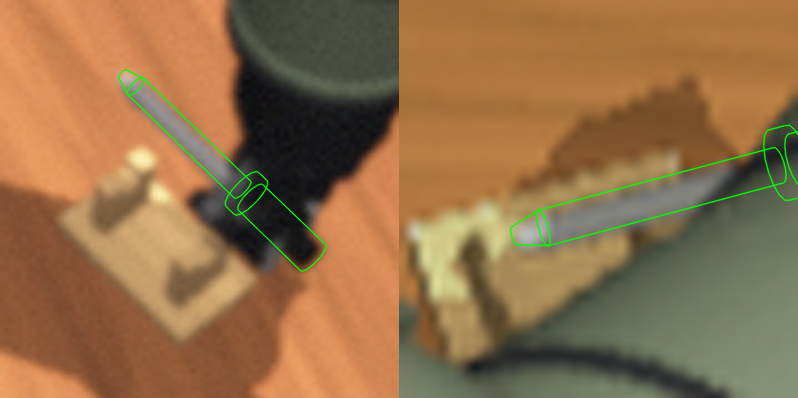

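>>> arm_command(
  linear=[
    [0.006, -0.0003, 0],
    [0.012, -0.0003, 0],
    [0.018, -0.0003, 0],
    [0.024, -0.0003, 0],
    [0.03, -0.0003, 0],
    [0.034, -0.0003, 0],
    [0.038, -0.0003, 0],
    [0.038, -0.0003, 0],
  ],
  twist=[0, 0, 0, 0, 0, 0, 0, 0],
  fingers=[0, 0, 0, 0, 0, 0, 0, 0],
)

```text
time: 17.7
position: [0.5054, -0.1034, 0.0413]
eef_rot: [-0.0, 0.689, 0.725, 0.0]
wrist_force: [0.6, 0.1, -2.1]
grip_width: 0.016
```

```bash
python3 go.py .5017 -.0305 .0414 .051;  python3 -c "
from h import *
shot('side','side9.png'); a=load('side9.png')['pixels']
cv2.imwrite('pics/c9.png',cv2.resize(a[130:220,280:370],None,fx=6,fy=6,interpolation=cv2.INTER_CUBIC))"
```

```text
t 17.7 pos [ 0.5054 -0.1034  0.0413] toolyaw 0.0503 tilt [ 0.0001  0.0001 -1.    ] F [ 0.6431  0.063  -2.1118] w 0.016 q [-0.0943  0.6901  0.248   2.0296 -0.358   0.4627  0.4718]
shift [ 0.073  -0.     -0.0001] twist -0.04196752680994109
```

View pics/c9.png

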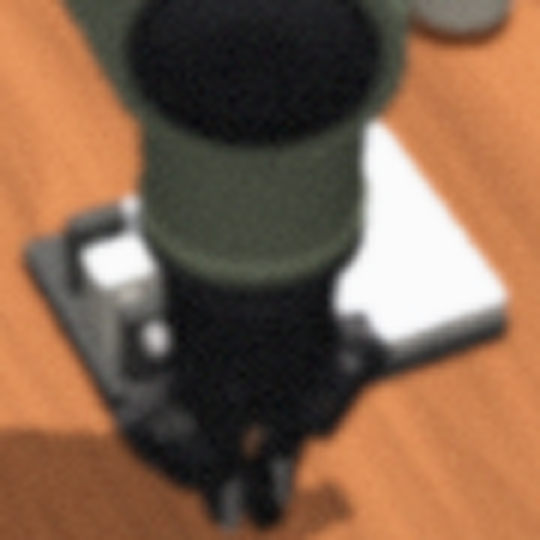

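>>> arm_command(
  linear=[
    [0.006, 0, 0],
    [0.013, 0, 0],
    [0.02, 0, 0],
    [0.027, 0, 0],
    [0.034, 0, 0],
    [0.041, 0, 0],
    [0.046, 0, 0],
    [0.046, 0, 0],
  ],
  twist=[0, 0, 0, 0, 0, 0, 0, 0],
  fingers=[0, 0, 0, 0, 0, 0, 0, 0],
)

```text
time: 18.75
position: [0.503, -0.0572, 0.0413]
eef_rot: [-0.0, 0.689, 0.725, 0.0]
wrist_force: [1.1, 1.1, 0.0]
grip_width: 0.0161
```

>>> arm_command(
  linear=[
    [0.004, 0, 0],
    [0.008, 0, 0],
    [0.012, 0, 0],
    [0.016, 0, 0],
    [0.02, 0, 0],
    [0.022, 0, 0],
    [0.024, 0, 0],
    [0.024, 0, 0],
  ],
  twist=[0, 0, 0, 0, 0, 0, 0, 0],
  fingers=[0, 0, 0, 0, 0, 0, 0, 0],
)

```text
time: 19.75
position: [0.5018, -0.0336, 0.0413]
eef_rot: [-0.0, 0.689, 0.725, 0.0]
wrist_force: [1.8, 0.8, -1.3]
grip_width: 0.0163
```

```bash
python3 go.py .5017 -.0305 .0414 .051
```

```text
t 19.75 pos [ 0.5018 -0.0336  0.0413] toolyaw 0.0502 tilt [-0.0001  0.0001 -1.    ] F [ 1.7534  0.8198 -1.3179] w 0.0163 q [-0.2414  0.6802  0.2583  2.0629 -0.384   0.4436  0.3613]
shift [ 0.0031  0.0001 -0.0001] twist -0.04674739102630099
```

Through all three. Advance in 1 mm steps to collar contact.

>>> arm_command(
  linear=[
    [0.001, 0, 0],
    [0.002, 0, 0],
    [0.003, 0, 0],
    [0.003, 0, 0],
  ],
  twist=[0, 0, 0, 0],
  fingers=[0, 0, 0, 0],
)

```text
time: 20.25
position: [0.5016, -0.0306, 0.0413]
eef_rot: [-0.0, 0.689, 0.725, 0.0]
wrist_force: [1.1, -0.1, -1.1]
grip_width: 0.0161
```

>>> arm_command(
  linear=[
    [0.001, 0, 0],
    [0.001, 0, 0],
  ],
  twist=[0, 0],
  fingers=[0, 0],
)

```text
time: 20.5
position: [0.5016, -0.0297, 0.0413]
eef_rot: [-0.0, 0.689, 0.725, -0.0]
wrist_force: [1.7, -0.5, -2.4]
grip_width: 0.0163
```

>>> arm_command(
  linear=[
    [0.001, 0, 0],
    [0.0015, 0, 0],
    [0.0015, 0, 0],
  ],
  twist=[0, 0, 0],
  fingers=[0, 0, 0],
)

```text
time: 20.88
position: [0.5015, -0.0294, 0.0413]
eef_rot: [0.001, 0.69, 0.724, -0.0]
wrist_force: [0.3, -8.5, -1.9]
grip_width: 0.0163
```

>>> arm_command(
  linear=[
    [0, 0, 0.0005],
    [0, 0, 0.0005],
    [0, 0, 0.0],
    [0, 0, 0.0],
  ],
  twist=[0, 0, 0, 0],
  fingers=[0.22, 0.3, 0.4, 0.5],
)

```text
time: 21.38
position: [0.5015, -0.0281, 0.0413]
eef_rot: [-0.0, 0.689, 0.725, 0.0]
wrist_force: [-0.1, 0.7, -0.8]
grip_width: 0.0429
```

>>> arm_command(
  linear=[
    [0, 0, -0.005],
    [0, 0, -0.015],
    [0, 0, -0.03],
    [0, 0, -0.06],
    [0, 0, -0.1],
    [-0.05, 0, -0.15],
    [-0.11, 0, -0.16],
    [-0.17, 0, -0.16],
  ],
  twist=[0, 0, 0, 0, 0, 0, 0, 0],
  fingers=[0.5, 0.5, 0.5, 0.6, 0.7, 1, 1, 1],
)

```text
time: 22.38
position: [0.5105, -0.1971, 0.2039]
eef_rot: [0.001, 0.689, 0.725, 0.001]
wrist_force: [0.2, -0.3, -0.0]
grip_width: 0.0856
```

>>> arm_command(
  linear=[
    [-0.05, 0, 0],
    [-0.11, 0, 0],
    [-0.17, 0, 0],
    [-0.22, 0, 0],
    [-0.22, 0, 0],
  ],
  twist=[0, 0, 0, 0, 0],
  fingers=[1, 1, 1, 1, 1],
)

```text
time: 23.0
position: [0.5191, -0.4193, 0.2021]
eef_rot: [0.001, 0.691, 0.723, -0.001]
wrist_force: [0.1, 0.6, -0.5]
grip_width: 0.085
```

```bash
python3 -c "
from h import *
shot('side','side10.png'); c=shot('top','top10.png'); a=load('side10.png')['pixels']
print(manip.state()['time'],manip.state()['position'],manip.state()['wrist_force'])
cv2.imwrite('pics/c10.png',np.hstack([cv2.resize(a[130:220,280:370],None,fx=4.44,fy=4.44,interpolation=cv2.INTER_CUBIC),cv2.resize(c['pixels'][150:230,260:340],None,fx=5,fy=5,interpolation=cv2.INTER_CUBIC)]))"
```

```text
23.1 [ 0.52055359 -0.41527611  0.2018555 ] [-0.31837947  0.96346583 -0.3448275 ]
```

View pics/c10.png

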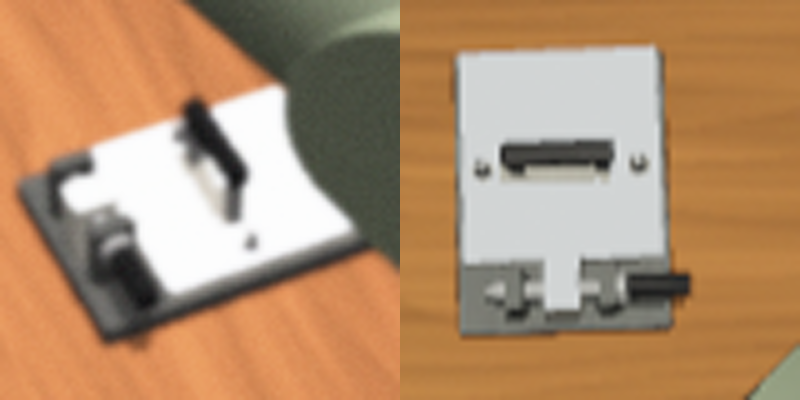

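View pics/top10.png

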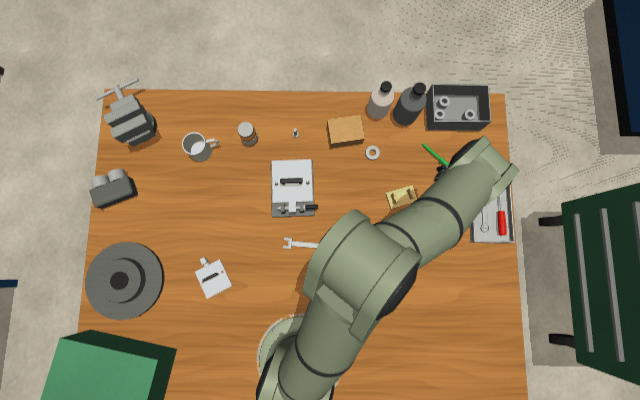

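Run:
```python
from ov import *
def cyl(x0,x1,r,r1=None,zc=49,n=16):
    a=np.linspace(0,2*np.pi,n,endpoint=False); r1=r if r1 is None else r1
    return np.vstack([np.c_[0*a+x,q*np.cos(a),zc+q*np.sin(a)] for x,q in((x0,r),(x1,r1))])/1e3
out=[]
b=np.array([.4984,.0342])
for nm,w,s,d in(('side10.png',(280,150,330,200),8,(-.0013,-.0008)),('top10.png',(270,190,320,220),8,(.0013,.0008))):
    c=load(nm); y=.0505+np.pi/2; P=[*(b+d-.066*np.array([np.cos(y),np.sin(y)])),y]
    ov(c,[(tf(cyl(*k),P),(0,255,0)) for k in((-22,22,9),(22,28,12),(28,108,6),(108,118,6,3))],w,s,'h_'+nm); o=np.zeros((400,400,3),np.uint8); i=cv2.imread('pics/h_'+nm); o[:i.shape[0]]=i; out.append(o)
cv2.imwrite('pics/h10.png',np.hstack(out))
```

```text
(no output)
```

View pics/h10.png

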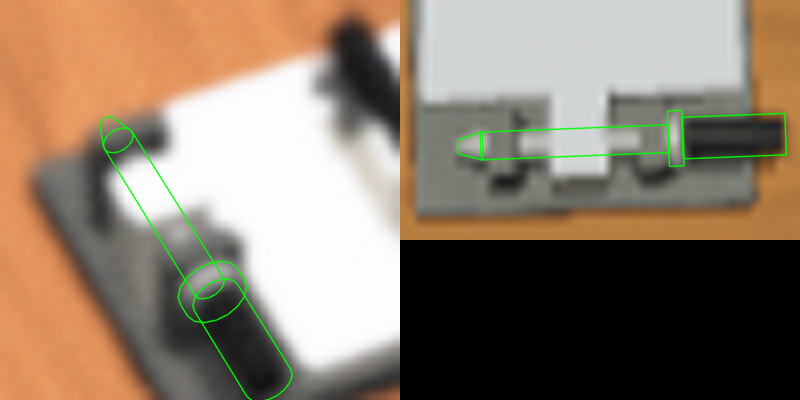

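```bash
python3 -c "
from rig import manip
print(manip.close_job()); print(manip.state()['time'])"
```

```text
the job is handed in; nothing more can be done
None
the job is handed in; nothing more can be done
```

The plate is seated on the base, the pin is locked through both ears and the lug, and I handed the job in at about 23 s of the 62 s allowed. No verdict came back.

- **Plate:** I gripped the larger plate by its bar handle, lifted it level and lowered it onto the dowels with no sideways contact. It met the base at the expected height with about 12 N of contact force. After release, the top and side pictures showed a dowel up through each hole, the lug between the ears and the plate flush.
- **Pin:** I lifted the pin straight out of its rest and threaded it from the base's -y side. It went through ear, lug and ear with no noticeable resistance, until the collar met the ear at about 8.5 N. I then let go and moved the arm away.
- **Last checks:** In the last pictures the pin matched where it should be when fully home, with its tip showing past the far ear and its collar at the near ear. The wrist force read about zero. The other bench items that showed in the final top picture looked unmoved. Part of the scene, including the screwdriver, was hidden behind the arm, so I did not check those items.
- **Disagreements:** The two cameras differed by about 2.5 mm in x. I used the average, and the arm's position when it gripped the handle agreed with it. No check failed.

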